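Make up two locksmith's job kits

ROBOT

A 7-joint arm with a two-finger parallel gripper is mounted at the origin on the work surface. World frame = base frame: x ahead of the robot, y to its left, z up, the work surface at z = 0. Lengths are in m, angles in rad, forces in N, time in s.
With the tool pointing down it reaches from about 0.4 to 0.85 m from the base axis. Payload 10.4 kg.
Tool frame: the origin (TCP) lies at the very end of the fingers, on their centre line; the grasp point (between the pads) lies 19 mm behind it; z points along the fingers, y is the line along which they close (so a half turn about z gives the same grasp; the last joint's range is limited). The gripper opens to 85 mm and grips with 20 to 120 N. Pads are 22 mm wide; open, the fingers measure 114 mm over their backs; the gripper's body (76 mm by 85 mm) begins 54 mm behind the grasp point. The pads swing forward as they close: fully open they stand 13 mm farther back than shut.
Start: joints at [1.105, 0.332, -0.065, 1.46, 0.022, 1.35, -0.088], TCP at [0.268, -0.565, 0.231] pointing down, gripper open.
Joint ranges: [-2.6, 2.6], [-0.5, 2.12], [-1.47, 1.34], [0.16, 2.42], [-1.27, 4.41], [0.06, 2.06], [-2.6, 2.6]. Speed limits (rad/s): [2.22, 2.22, 2.79, 2.79, 3.14, 3.14, 3.14].

INTERFACE

Orientations are given as a unit quaternion [x, y, z, w].
In Python, from workcell import manip, optics gives the robot as it stands.
- The arm moves only by the tool jog_arm, never from a script. Its arguments are lists of equal length, an entry for each row: "dr": the turn, a rotation vector about the tool's x, y, z normalised to -1 to 1, where 1 is 4 degrees, a list of three; "translation": the shift along the tool's x, y, z normalised to -1 to 1, where 1 is 0.025 m, a list of three; "jaw": the opening, from 0 (shut) to 1 (fully open). A call has 1 to 10 rows; each row shifts and turns the commanded pose from where the row before left it, along the tool's axes as they then stand; what a row does not reach is not made up. A row lasts 1/10 s, in which the tool goes at most 50 mm and 8.59 degrees, less where a joint would pass 70% of its speed; a pose out of reach is approached as far as the arm can. A call with a number of a shift or a turn outside -1 to 1 is refused whole. A call with a gripper value outside its range is refused whole. The fingers move at their own pace and stop on an object; "squeeze" is the grip in N (left out, the last holds). Time passes only in rows, so rows that do not move let the fingers close. It gives the time, the measured TCP pose, the force, the opening and the grip force at its end, in the units of the state.
- manip.get_obs(): the state, without advancing time (a new reading comes with each control period).
- optics.camera(name): name is "side" or "top" or "wrist"; returns a dict with "color" (420x560x3 uint8, red, green, blue), "mtx" (3x3 intrinsics, pixels), "k1" (the pictures are not rectified: a ray, as slopes to the right and down, at radius r is drawn at 1 + k1 r^2 times it, then the intrinsics apply), "R" (3x3) and "t" (3): a world point X has camera coordinates R X + t. Camera axes: x right, y down, z forward; pixel columns grow to the right and rows downward; lengths in m; the calibration is good to about 2 mm. A picture is of the moment at which its call begins. There is no depth.
- manip.hand_in(): hands the job in; it is judged then, once.
The state is a dict: "clock": time; "joint_pos": joint angles; "joint_velocities": joint speeds; "tau": joint torques, N m; "position": TCP position; "ee_rot": TCP orientation; "ft_force": force on the tool from outside, world axes, zero at the start; "torque": the same for the moment, N m; "grip_width": opening from 0.0 (shut) to 1.0 (fully open); "grasp_force": force on a finger pad.
Only numpy, scipy, OpenCV 4.12 (cv2) and the standard library are available. Lean on these libraries where they do the work, as an engineer would, in place of code of your own. Each camera call takes 0.05 s, during which the arm holds its last target. There are 200 camera calls.

TASK

Make up the two customer kits from the stock on the counter. In the blue tray: the brass lock cylinder standing upright on the round mark and the orange key tag lying flat along the short bar mark. In the red tray: the black lock cylinder upright on the round mark, the white key tag flat along the short bar and the green key gauge flat along the long bar, each centred on its mark; leave the black key tag and the padlock where they are.

Things in the scene. Friction and masses are not known exactly. Their poses are not given: they have to be found in the camera images.
- brass_cylinder: a round solid lock cylinder, brass coloured, standing upright: 30 mm diameter, 32 mm tall, its round face with a keyway slot on top. Origin at the centre of its underside, z up along its axis. Loose, about 120 g.
- black_cylinder: a round solid lock cylinder, black, standing upright: 30 mm diameter, 32 mm tall, its round face with a keyway slot on top. Origin at the centre of its underside, z up along its axis. Loose, about 120 g.
- orange_tag: a chunky flat orange plastic key tag lying on its back: 54 mm long (its x), 32 mm wide (its y), 10 mm thick (z up), rounded edges, a dark ring-hole spot and a thin dark line on top. Origin at the centre of its underside. Loose, about 25 g.
- white_tag: a chunky flat white plastic key tag lying on its back: 54 mm long (its x), 32 mm wide (its y), 10 mm thick (z up), rounded edges, a dark ring-hole spot and a thin dark line on top. Origin at the centre of its underside. Loose, about 25 g.
- key_gauge: a flat green anodized aluminium key gauge lying face up: 76 mm long (its x), 26 mm wide (its y), 8 mm thick (z up), with black slot marks along one edge. Origin at the centre of its underside. Loose, about 45 g.
- tray_blue: blue tray fixed to the counter, 176 (x) x 136 mm (y); floor 4 mm thick, rim 3 mm wide and 3 mm above the floor. Origin: centre of its underside; z up, x away from the robot within 0.4 rad. Flat yellow marks on its floor: round, 38 mm across, centre x -45, y +30 mm; short bar 58 x 36 mm, centre x +40, y +30; long bar 82 x 30 mm, centre x 0, y -32; bars run along x.
- tray_red: red tray fixed to the counter, 176 (x) x 136 mm (y); floor 4 mm thick, rim 3 mm wide and 3 mm above the floor. Origin: centre of its underside; z up, x away from the robot within 0.4 rad. Flat yellow marks on its floor: round, 38 mm across, centre x -45, y +30 mm; short bar 58 x 36 mm, centre x +40, y +30; long bar 82 x 30 mm, centre x 0, y -32; bars run along x.
- black_tag: a chunky flat black plastic key tag lying on its back: 54 mm long (its x), 32 mm wide (its y), 10 mm thick (z up), rounded edges, a dark ring-hole spot and a thin dark line on top. Origin at the centre of its underside. Loose, about 25 g. Not part of either kit: it stays where it lies.
- padlock: a small padlock lying flat: dark steel body 34 mm (x) by 42 mm (y) by 18 mm thick with a brass-coloured plate on top and a steel shackle on its +x side, 59 mm long in all. Origin under its middle. Loose, about 160 g. Not part of either kit: it stays where it lies.
Mind the look-alikes: they are no part of the job. Several things look just like the key_gauge: the one meant starts farthest to the robot's left.

How it is judged:
At the end, for the whole second after the job is handed in: Each kit item on its mark in its tray: centre within 14 mm along tray x and y, on the floor (4 mm in height), upright or flat within 0.15 rad, tags and gauge along their bars within 0.35 rad either way round, at rest; black tag and padlock within 30 mm of their starts and at rest (x of brass_cylinder in the frame of tray_blue between -0.059 and -0.031 m and y of brass_cylinder in the frame of tray_blue between 0.016 and 0.044 m and z of brass_cylinder in the frame of tray_blue between 0 and 0.008 m and angle between each of brass_cylinder, orange_tag, black_cylinder, white_tag, key_gauge's own z axis and vertical below 0.15 rad and linear speed of each of brass_cylinder, orange_tag, black_cylinder, white_tag, key_gauge, black_tag, padlock below 0.02 m/s and x of orange_tag in the frame of tray_blue between 0.026 and 0.054 m and y of orange_tag in the frame of tray_blue between 0.016 and 0.044 m and z of orange_tag in the frame of tray_blue between 0 and 0.008 m and angle between the x axis of orange_tag and the x axis of tray_blue, either way round below 0.35 rad and x of black_cylinder in the frame of tray_red between -0.059 and -0.031 m and y of black_cylinder in the frame of tray_red between 0.016 and 0.044 m and z of black_cylinder in the frame of tray_red between 0 and 0.008 m and x of white_tag in the frame of tray_red between 0.026 and 0.054 m and y of white_tag in the frame of tray_red between 0.016 and 0.044 m and z of white_tag in the frame of tray_red between 0 and 0.008 m and angle between the x axis of each of white_tag, key_gauge and the x axis of tray_red, either way round below 0.35 rad and x of key_gauge in the frame of tray_red between -0.014 and 0.014 m and y of key_gauge in the frame of tray_red between -0.046 and -0.018 m and z of key_gauge in the frame of tray_red between 0 and 0.008 m and distance of each of black_tag, padlock from where it was at the start of the episode below 0.03 m); the robot touches nothing.
It fails at once if the black key tag is pushed or carried more than 30 mm from its place (distance of black_tag from where it was at the start of the episode above 0.03 m).
It fails at once if the padlock is pushed or carried more than 30 mm from its place (distance of padlock from where it was at the start of the episode above 0.03 m).
It also fails if it takes over 102 s, if anything falls off the work surface, if the arm or the gripper's body presses on something with over 40 N, if the wrist force passes 120 N, or if a joint passes its speed limit or range.

## Working session

There is one attempt and no reset: what is moved stays moved. The work goes in short steps, Python scripts to look and compute and a tool call to move; the robot and the scene stay as the last step left them, time stands still between calls to the robot, and variables do not carry over. Pictures are saved under pics/ and viewed, at most 14 in all, crops included, and the job is handed in when it is done.

Besides the shell and the picture viewer there is one more tool, called after "Emit:" as name(argument=value, ...) on one line, values as JSON. jog_arm: Moves the arm, as the interface text tells. Scaled input: -1 to 1 covers 0.025 m each way for a shift and 4 degrees each way for a turn. Its arguments: {"type":"object","properties":{"dr":{"type":"array","items":{"type":"array","items":{"type":"number"}}},"translation":{"type":"array","items":{"type":"array","items":{"type":"number"}}},"jaw":{"type":"array","items":{"type":"number"}},"squeeze":{"type":"number"}},"required":["dr","translation","jaw"]}

```bash
ls; mkdir -p pics
python3 - <<'E'
from workcell import manip, optics
import cv2
o=manip.get_obs(); print(o)
for n in("top","side"):
    c=optics.camera(n); cv2.imwrite(f"pics/{n}0.png",cv2.cvtColor(c["color"],cv2.COLOR_RGB2BGR)); print(n,c["mtx"],c["k1"],c["R"],c["t"])
E
```

```text
pics
{'clock': 0.0, 'joint_pos': array([ 1.10544219,  0.33287296, -0.06470933,  1.46095766,  0.02165154,
        1.34991191, -0.08850658]), 'joint_velocities': array([ 7.23219463e-04,  4.51174364e-04,  1.49882517e-04, -1.62931666e-05,
        1.53803019e-03, -7.56228256e-04, -5.60106172e-04]), 'tau': array([-7.14030757e-04, -6.25453448e+01,  4.84366645e-02, -3.91617572e+01,
        1.62531371e-02,  9.78143391e-03,  3.36396920e-05]), 'position': array([ 0.26758694, -0.56439325,  0.2305075 ]), 'ee_rot': array([ 9.75591917e-01,  2.19590262e-01, -2.15486736e-04, -6.93786460e-04]), 'ft_force': array([ 0.31655555,  0.26298274, -0.08345569]), 'torque': array([ 0.04049605, -0.06022907, -0.00044165]), 'grasp_force': 0.0, 'grip_width': 1.0029378632437462}
top [[401.08424616   0.         282.54132132]
 [  0.         401.08424616 208.17540046]
 [  0.           0.           1.        ]] -0.04102144053048844 [[-0.00721526 -0.99994491 -0.00762406]
 [-0.98913217  0.00825649 -0.14679709]
 [ 0.14685195  0.00648202 -0.98913724]] [0.0098869  0.5905556  0.91783014]
side [[491.2022811    0.         262.29638026]
 [  0.         491.2022811  207.4940987 ]
 [  0.           0.           1.        ]] 0.028821609443887203 [[-0.90537291 -0.42439256 -0.0138145 ]
 [-0.2318022   0.52124754 -0.82132134]
 [ 0.35576344 -0.74039986 -0.57029853]] [0.53236843 0.17016432 0.81537163]
```

View pics/top0.png

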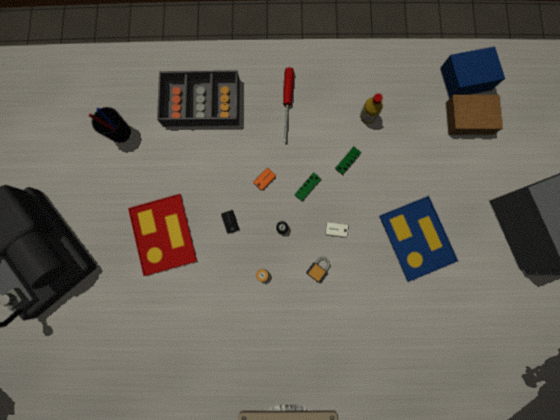

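View pics/side0.png

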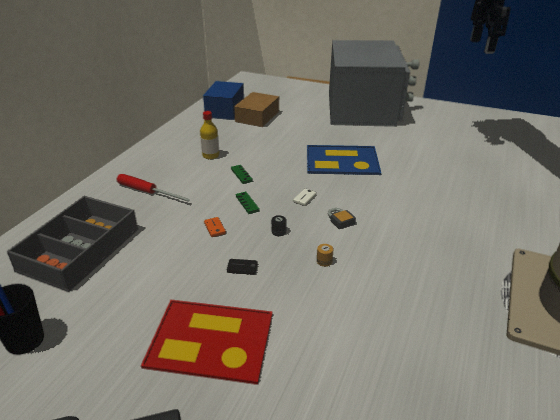

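The top view shows the green gauge candidates at (308,187) and (347,160). The left one, (308,187), is the one meant. The orange tag is at (264,179); the orange/red counters in the bin at (177,102) and the red screwdriver could be confused with it. The white tag is at (337,230), with the grey bin pieces at (200,100) as look-alikes. The black cylinder is at (283,228), with the black tag (230,221) and the cup (110,124) as look-alikes. The brass cylinder is at (263,275), with the padlock plate (319,270) and the bin pieces as look-alikes. The red tray is at (163,235) and the blue tray at (418,238). In the side view the same items are at orange (215,227), gauge (247,203), black cylinder (279,225), white (305,197) and brass (325,255).

```bash
cat > h.py <<'E'
import numpy as np, cv2
from workcell import manip, optics
def rays(c,uv):
    uv=np.asarray(uv,float).reshape(-1,2); K=c["mtx"]
    p=cv2.undistortPoints(uv[:,None],K,np.array([c["k1"],0,0,0.]))[:,0]
    return -c["R"].T@c["t"], np.c_[p,np.ones(len(p))]@c["R"]
def plane(c,uv,z):
    C,d=rays(c,uv); return C+d*((z-C[2])/d[:,2])[:,None]
def tri(c1,u1,c2,u2):
    A,a=rays(c1,u1);B,b=rays(c2,u2);a,b=a[0],b[0]
    s=np.linalg.lstsq(np.c_[a,-b],B-A,rcond=None)[0]
    P,Q=A+s[0]*a,B+s[1]*b; return (P+Q)/2,np.linalg.norm(P-Q)
def hsv(c): return cv2.cvtColor(c["color"],cv2.COLOR_RGB2HSV)
COL={"orange":((3,140,90),(16,255,255)),"green":((50,80,25),(90,255,255)),"yellow":((22,150,110),(33,255,255)),
"brass":((12,90,70),(24,255,255)),"white":((0,0,200),(180,40,255)),"dark":((0,0,0),(180,255,60))}
def blobs(c,col,box,amin=15):
    m=cv2.inRange(hsv(c),*map(np.array,COL[col])); u0,v0,u1,v1=box
    k=np.zeros_like(m);k[v0:v1,u0:u1]=m[v0:v1,u0:u1]
    n,l,s,ce=cv2.connectedComponentsWithStats(k)
    return sorted([(int(s[i,4]),ce[i],np.argwhere(l==i)[:,::-1]) for i in range(1,n) if s[i,4]>=amin],key=lambda b:-b[0])
def yaw(c,px,z):
    P=plane(c,px,z)[:,:2]; w,V=np.linalg.eigh(np.cov(P.T)); v=V[:,1]
    return P.mean(0),np.degrees(np.arctan2(v[1],v[0]))%180,4*np.sqrt(w*3/4)  # full lengths
def tray(c,boxs):
    b=blobs(c,"yellow",boxs,30)[:3]; P=np.array([plane(c,x[1],.004)[0,:2] for x in b])
    M=np.array([[0,-.032],[.04,.03],[-.045,.03]])
    a=M-M.mean(0);q=P-P.mean(0);U,S,Vt=np.linalg.svd(a.T@q);R=(U@np.diag([1,np.linalg.det(U@Vt)])@Vt).T
    t=P.mean(0)-R@M.mean(0); return t,R,np.degrees(np.arctan2(R[1,0],R[0,0])),(M@R.T+t-P)*1e3,[x[1] for x in b]
E
python3 - <<'E'
from h import *
np.set_printoptions(precision=4,suppress=True)
T=optics.camera("top");S=optics.camera("side")
I=cv2.cvtColor(T["color"],cv2.COLOR_RGB2BGR)
cv2.imwrite("pics/crop1.png",cv2.resize(I[150:290,120:460],None,fx=2.3,fy=2.3,interpolation=cv2.INTER_CUBIC))
for n,col,bt,bs,z in [("orange","orange",(245,160,282,195),(200,213,230,240),.01),("green","green",(290,165,325,205),(233,190,262,217),.008),("white","white",(322,218,352,242),(290,187,318,207),.01),("brass","brass",(250,262,275,286),(314,242,337,268),.032),("bcyl","dark",(272,218,293,239),(268,214,290,237),.032),("btag","dark",(215,205,243,238),(225,258,260,276),.01),("padlock","brass",(305,258,332,285),(328,205,358,230),.018),("green2","green",(330,142,365,178),(230,160,256,184),.008)]:
    a=blobs(T,col,bt);b=blobs(S,col,bs)
    if not a or not b: print(n,len(a),len(b));continue
    X,g=tri(T,a[0][1],S,b[0][1]); print(n,a[0][0],a[0][1],b[0][0],"tri",X,"gap",round(g,4),"plane",*yaw(T,a[0][2],z))
for n,bt,bs in [("red",(125,190,205,280),(140,295,280,385)),("blue",(375,190,460,285),(300,140,385,178))]:
    t,R,y,e,uv=tray(T,bt); print(n,t,y,e.ravel()); t2,R2,y2,e2,uv2=tray(S,bs); print(" side",t2,y2,e2.ravel())
E
```

```text
orange 250 [264.272 178.64 ] 250 tri [0.6731 0.0514 0.0031] gap 0.0011 plane [0.671  0.0508] 136.60212701103538 [0.0309 0.0526]
green 286 [307.2692 186.5839] 245 tri [ 0.6517 -0.0572  0.0008] gap 0.0003 plane [ 0.6501 -0.0569] 139.0380913195309 [0.025  0.0744]
white 0 0
brass 105 [262.0762 274.9143] 220 tri [0.4335 0.0563 0.0157] gap 0.0021 plane [0.4327 0.0551] 68.18468404461719 [0.0295 0.03  ]
bcyl 106 [283.1226 229.1226] 238 tri [0.5458 0.0053 0.0091] gap 0.0049 plane [0.5413 0.0043] 37.15311317840295 [0.0272 0.0352]
btag 263 [229.8745 221.5703] 414 tri [0.5647 0.1374 0.0015] gap 0.001 plane [0.5632 0.1361] 19.113856645334465 [0.0302 0.0533]
padlock 187 [316.4492 272.3102] 134 tri [ 0.438  -0.0751  0.0158] gap 0.0007 plane [ 0.4377 -0.075 ] 75.46628032096301 [0.0326 0.033 ]
green2 268 [347.8134 159.8507] 194 tri [ 0.7206 -0.1616  0.0015] gap 0.0011 plane [ 0.7183 -0.1608] 138.88109174317262 [0.0241 0.0754]
red [0.5342 0.3068] 15.35730273989287 [ 0.0675  0.0375  0.0233 -0.0604 -0.0908  0.0229]
 side [0.5333 0.3098] 15.312593754985437 [ 0.1624  0.3218  0.0682 -0.3109 -0.2305 -0.0109]
blue [ 0.5197 -0.3294] 21.253132489123203 [ 0.0712 -0.0031  0.066  -0.009  -0.1372  0.0122]
 side [ 0.5192 -0.326 ] 20.732392352963366 [ 0.1273 -0.221  -0.3145 -0.0083  0.1872  0.2293]
```

View pics/crop1.png

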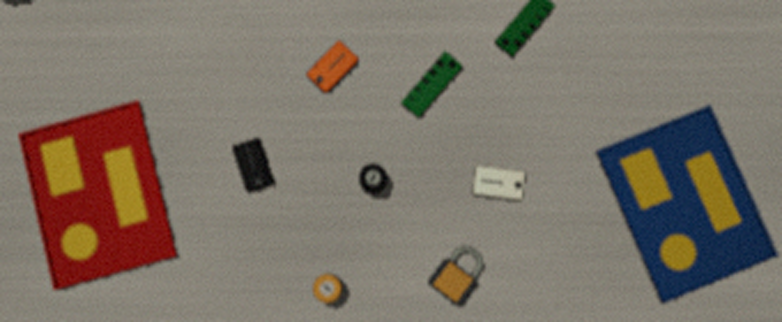

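The crop confirms the choice: the left green gauge (crop 432,85), the orange and white tags, the slotted black cylinder (373,180) and the brass one (328,288). Tray fits agree between views to about 3 mm. Next I get the white tag and check the bulky machine left of the red tray.

Run:
```python
from h import *
import h
np.set_printoptions(precision=4,suppress=True)
h.COL["white"]=((0,0,150),(180,60,255))
T=optics.camera("top");S=optics.camera("side")
print(T["color"][229,334],S["color"][197,303],T["color"][250,340])
for v in (140,150,160,170):
    h.COL["white"]=((0,0,v),(180,60,255));a=blobs(T,"white",(322,218,352,242));b=blobs(S,"white",(290,187,318,207))
    if a and b: print(v,a[0][0],b[0][0],tri(T,a[0][1],S,b[0][1]),yaw(T,a[0][2],.01))
# black cylinder by Hough-free dark/contrast: print row patch
m=hsv(T)[219:240,272:294,2];print(m)
f=lambda I:cv2.convertScaleAbs(cv2.cvtColor(I,cv2.COLOR_RGB2BGR),alpha=2.2,beta=20)
A=cv2.resize(f(T["color"][170:340,0:190]),(400,358));B=cv2.resize(f(S["color"][300:420,0:280]),(400,172));B=cv2.copyMakeBorder(B,0,186,0,0,0)
cv2.imwrite("pics/left.png",np.hstack([A,B]))
print(plane(S,[(130,413),(60,419)],0),[plane(T,[(100,265)],z)[0] for z in(0,.1,.2,.3)],-S["R"].T@S["t"],-T["R"].T@T["t"])
```

```text
[134 135 118] [132 131 118] [133 131 119]
140 247 461 (array([ 0.5455, -0.1265,  0.0042]), np.float64(0.0021351850181176813)) (array([ 0.544 , -0.1261]), np.float64(83.05757060031895), array([0.0317, 0.0505]))
150 220 370 (array([ 0.543 , -0.1267,  0.0074]), np.float64(0.0007884908627590312)) (array([ 0.5431, -0.1262]), np.float64(82.3855088617936), array([0.03  , 0.0509]))
160 195 161 (array([ 0.544 , -0.1264,  0.0058]), np.float64(0.0008219045903466651)) (array([ 0.5432, -0.126 ]), np.float64(82.23916736980055), array([0.0298, 0.0498]))
170 167 144 (array([ 0.5442, -0.1263,  0.006 ]), np.float64(0.0010648515559051948)) (array([ 0.5434, -0.126 ]), np.float64(81.64489117346604), array([0.029 , 0.0471]))
[[130 129 132 132 135 126 130 128 133 130 133 133 131 134 136 134 129 130
  128 129 132 131]
 [137 136 129 131 133 127 125 126 119 112 114 121 122 129 133 130 131 132
  132 129 135 131]
 [131 128 135 132 135 125 117 102  80  71  64  77  86 116 135 137 138 132
  133 130 133 133]
 [134 136 129 137 124 112  72  51  40  22  27  30  31  64 111 128 136 132
  137 134 135 134]
 [135 136 132 1
[... 1097 characters left out ...]
28]
 [132 132 132 135 138 135 132 131 125  99  62  57  61  61  53  55  65  93
  124 126 130 127]
 [130 137 131 133 135 138 131 129 138 125  99  96  95  92  94  89  98 124
  131 135 132 134]
 [136 133 129 132 139 129 133 131 135 137 126 127 127 129 127 132 125 135
  130 132 128 132]
 [132 130 131 128 130 127 130 127 129 129 132 123 131 135 133 132 129 133
  127 133 129 131]
 [133 131 127 133 129 129 126 130 131 129 129 133 131 127 129 127 134 126
  131 131 127 132]]
[[0.5696 0.4643 0.    ]
 [0.6503 0.51   0.    ]] [array([0.458 , 0.4606, 0.    ]), array([0.4571, 0.4142, 0.1   ]), array([0.4563, 0.3678, 0.2   ]), array([0.4554, 0.3214, 0.3   ])] [0.2314 0.7409 0.6121] [ 0.4494 -0.0009  0.9946]
```

View pics/left.png

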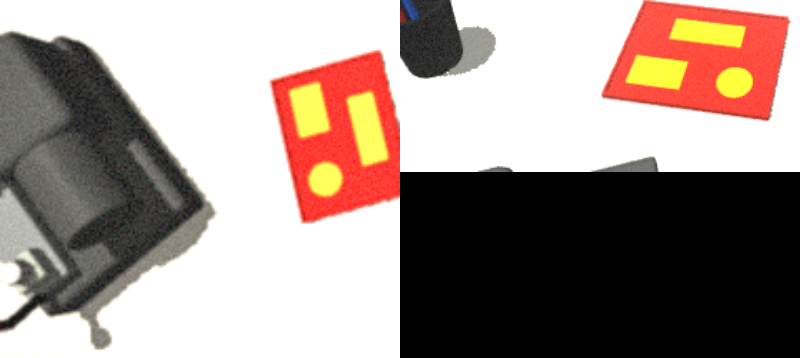

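The machine's near edge is at y≈0.46, clear of the red tray marks, whose y is at most 0.35. White tag: (0.543, -0.126), axis 82°. Next comes a planner that turns a target into per-row numbers.

```bash
cat >> h.py <<'E'
from scipy.spatial.transform import Rotation as Rn
from scipy.optimize import least_squares
def Rd(phi): p=np.radians(phi);c,s=np.cos(p),np.sin(p); return Rn.from_matrix([[c,s,0],[s,-c,0],[0,0,-1]])
def plan(start,wps):
    """start None=measured or (xyz,phi); wps: list of (label,xyz,phi,nrows) -> normalised per-row numbers"""
    if start is None: o=manip.get_obs();p,R=o["position"],Rn.from_quat(o["ee_rot"]);print("clk",round(o["clock"],2),p.round(4),"phi",round(np.degrees(np.arctan2(*R.as_matrix()[[1,0],0])),1),"w",round(o["grip_width"],3),"F",round(o["grasp_force"],1),o["ft_force"].round(1))
    else: p,R=np.array(start[0]),Rd(start[1])
    for l,x,phi,n in wps:
        x=np.array(x);rv=(R.inv()*Rd(phi)).as_rotvec()/n
        A=sum((R*Rn.from_rotvec(rv*k)).as_matrix() for k in range(n)); v=np.linalg.solve(A,x-p)
        print(f"{l} n={n} dr",(np.degrees(rv)/4).round(3).tolist(),"tr",(v/.025).round(3).tolist()); p,R=x,Rd(phi)
RED=(np.array([.534,.308]),15.35);BLUE=(np.array([.5195,-.328]),21.1)
def mk(t,x,y): a=np.radians(t[1]);return t[0]+np.array([[np.cos(a),-np.sin(a)],[np.sin(a),np.cos(a)]])@[x,y]
E
python3 - <<'E'
from h import *
np.set_printoptions(precision=4,suppress=True)
T=optics.camera("top");print("bcyl",plane(T,[(281.8,227.6)],.032))
for n,t in(("red",RED),("blue",BLUE)): print(n,mk(t,-.045,.03),mk(t,.04,.03),mk(t,0,-.032))
b=mk(BLUE,-.045,.03)
plan(None,[("over",[.433,.055,.09],25,26),("down",[.433,.055,.004],25,4),("up",[.433,.055,.084],25,4),("go",[*b,.084],25,15),("dn",[*b,.009],25,4)])
E
```

```text
bcyl [[0.545  0.0075 0.032 ]]
red [0.4827 0.325 ] [0.5646 0.3475] [0.5425 0.2771]
blue [ 0.4667 -0.3162] [ 0.546  -0.2856] [ 0.531  -0.3579]
clk 0.35 [ 0.2678 -0.5646  0.2312] phi 25.4 w 1.0 F 0.0 [-0.6  0.5 -0.5]
over n=26 dr [-0.0, -0.0, 0.004] tr [0.636, -0.754, 0.217]
down n=4 dr [0.0, 0.0, 0.0] tr [0.0, -0.0, 0.86]
up n=4 dr [0.0, 0.0, 0.0] tr [0.0, -0.0, -0.8]
go n=15 dr [0.0, 0.0, 0.0] tr [-0.337, 0.935, -0.0]
dn n=4 dr [0.0, 0.0, 0.0] tr [0.0, -0.0, 0.75]
```

Emit:
jog_arm(dr=[[0,0,0],[0,0,0],[0,0,0],[0,0,0],[0,0,0],[0,0,0],[0,0,0],[0,0,0],[0,0,0],[0,0,0]], translation=[[0.636,-0.754,0.217],[0.636,-0.754,0.217],[0.636,-0.754,0.217],[0.636,-0.754,0.217],[0.636,-0.754,0.217],[0.636,-0.754,0.217],[0.636,-0.754,0.217],[0.636,-0.754,0.217],[0.636,-0.754,0.217],[0.636,-0.754,0.217]], jaw=[1,1,1,1,1,1,1,1,1,1], squeeze=40)

```text
clock: 1.35
position: [0.3309, -0.3253, 0.177]
ee_rot: [0.976, 0.22, 0.0, 0.0]
ft_force: [-0.4, 1.0, -0.2]
grip_width: 0.997
grasp_force: 0.0
```

Emit:
jog_arm(dr=[[0,0,0],[0,0,0],[0,0,0],[0,0,0],[0,0,0],[0,0,0],[0,0,0],[0,0,0],[0,0,0],[0,0,0]], translation=[[0.636,-0.754,0.217],[0.636,-0.754,0.217],[0.636,-0.754,0.217],[0.636,-0.754,0.217],[0.636,-0.754,0.217],[0.636,-0.754,0.217],[0.636,-0.754,0.217],[0.636,-0.754,0.217],[0.636,-0.754,0.217],[0.636,-0.754,0.217]], jaw=[1,1,1,1,1,1,1,1,1,1])

```text
clock: 2.35
position: [0.3938, -0.0869, 0.1228]
ee_rot: [0.976, 0.22, 0.0, 0.0]
ft_force: [-0.4, -1.0, -0.1]
grip_width: 0.999
grasp_force: 0.0
```

Emit:
jog_arm(dr=[[0,0,0],[0,0,0],[0,0,0],[0,0,0],[0,0,0],[0,0,0],[0,0,0]], translation=[[0.636,-0.754,0.217],[0.636,-0.754,0.217],[0.636,-0.754,0.217],[0.636,-0.754,0.217],[0.636,-0.754,0.217],[0.636,-0.754,0.217],[0,0,0]], jaw=[1,1,1,1,1,1,1])

```text
clock: 3.05
position: [0.4316, 0.0583, 0.09]
ee_rot: [0.975, 0.222, 0.0, -0.001]
ft_force: [-0.9, -0.6, 0.3]
grip_width: 0.999
grasp_force: 0.0
```

Run:
```python
from h import *
np.set_printoptions(precision=4,suppress=True)
W=optics.camera("wrist");cv2.imwrite("pics/w1.png",cv2.cvtColor(W["color"],cv2.COLOR_RGB2BGR))
plan(None,[("down",[.433,.055,.004],25,4)])
C=-W["R"].T@W["t"];print(C)
for b in blobs(W,"brass",(0,0,560,420),400)[:4]: print(b[0],b[1],plane(W,b[1],.032))
```

```text
clk 3.1 [0.4313 0.0566 0.0901] phi 25.5 w 0.997 F 0.0 [ 0.1 -0.6  0. ]
down n=4 dr [-0.002, -0.0, 0.033] tr [0.008, 0.021, 0.861]
[0.5002 0.0918 0.2339]
1416 [449.1088 292.0904] [[ 0.441  -0.0626  0.032 ]]
1391 [283.6161 228.8318] [[0.4339 0.0603 0.032 ]]
```

View pics/w1.png

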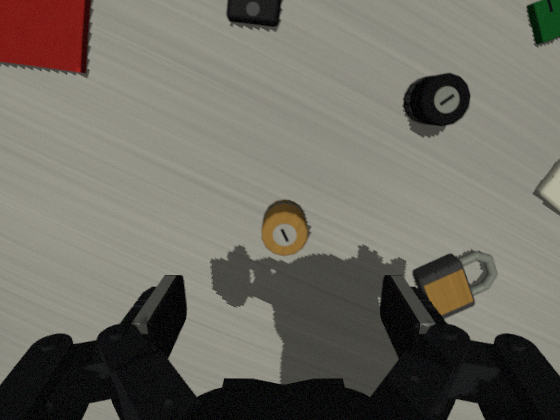

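The wrist view shows the brass top face at (286,235), the black cylinder face at (447,99) and the padlock at (450,290), well clear of the fingers.

Run:
```python
from h import *
np.set_printoptions(precision=4,suppress=True)
W=optics.camera("wrist");T=optics.camera("top")
print(plane(W,[(286,235),(447,99)],.032),tri(W,(286,235),T,(262.1,274.9)),tri(W,(447,99),T,(281.8,227.6)))
plan(None,[("down",[.432,.057,.004],25.4,4)])
```

```text
[[0.4306 0.0554 0.032 ]
 [0.546  0.0074 0.032 ]] (array([0.4324, 0.0554, 0.036 ]), np.float64(0.0015678322510964894)) (array([0.5454, 0.0076, 0.0328]), np.float64(0.0009160559393343924))
clk 3.2 [0.4313 0.0547 0.0903] phi 25.4 w 0.999 F 0.0 [ 0.2 -0.1  0.2]
down n=4 dr [0.001, 0.001, -0.002] tr [0.017, -0.018, 0.863]
```

Emit:
jog_arm(dr=[[0,0,0],[0,0,0],[0,0,0],[0,0,0],[0,0,0],[0,0,0],[0,0,0],[0,0,0],[0,0,0],[0,0,0]], translation=[[0,0,0.863],[0,0,0.863],[0,0,0.863],[0,0,0.863],[0,0,0],[0,0,0],[0,0,0],[0,0,0],[0,0,0],[0,0,0]], jaw=[1,1,1,1,0.5,0,0,0,0,0])

```text
clock: 4.2
position: [0.4322, 0.055, 0.0052]
ee_rot: [0.976, 0.219, 0.001, 0.001]
ft_force: [-1.9, -0.9, 8.2]
grip_width: 0.326
grasp_force: 38.8
```

Run:
```python
from h import *
b=mk(BLUE,-.045,.03)
o=manip.get_obs();p=o["position"]
plan(None,[("up",[p[0],p[1],.084],25.4,4),("go",[*b,.084],25.4,15),("dn",[*b,.009],25.4,4)])
```

```text
clk 4.2 [0.4322 0.055  0.0052] phi 25.4 w 0.326 F 38.8 [-1.9 -0.9  8.2]
up n=4 dr [0.005, -0.005, -0.003] tr [0.001, 0.001, -0.788]
go n=15 dr [0.0, 0.0, 0.0] tr [-0.342, 0.934, -0.0]
dn n=4 dr [0.0, 0.0, 0.0] tr [0.0, -0.0, 0.75]
```

Emit:
jog_arm(dr=[[0,0,0],[0,0,0],[0,0,0],[0,0,0],[0,0,0],[0,0,0],[0,0,0],[0,0,0],[0,0,0],[0,0,0]], translation=[[0,0,-0.79],[0,0,-0.79],[0,0,-0.79],[0,0,-0.79],[-0.342,0.934,0],[-0.342,0.934,0],[-0.342,0.934,0],[-0.342,0.934,0],[-0.342,0.934,0],[-0.342,0.934,0]], jaw=[0,0,0,0,0,0,0,0,0,0])

```text
clock: 5.2
position: [0.4452, -0.0945, 0.0836]
ee_rot: [0.976, 0.22, 0.0, 0.0]
ft_force: [0.6, 0.4, -0.4]
grip_width: 0.324
grasp_force: 39.7
```

Emit:
jog_arm(dr=[[0,0,0],[0,0,0],[0,0,0],[0,0,0],[0,0,0],[0,0,0],[0,0,0],[0,0,0],[0,0,0],[0,0,0]], translation=[[-0.342,0.934,0],[-0.342,0.934,0],[-0.342,0.934,0],[-0.342,0.934,0],[-0.342,0.934,0],[-0.342,0.934,0],[-0.342,0.934,0],[-0.342,0.934,0],[-0.342,0.934,0],[0,0,0]], jaw=[0,0,0,0,0,0,0,0,0,0])

```text
clock: 6.2
position: [0.4649, -0.3201, 0.0835]
ee_rot: [0.976, 0.217, 0.0, 0.001]
ft_force: [-0.9, 0.4, -1.6]
grip_width: 0.331
grasp_force: 39.7
```

Run:
```python
from h import *
b=mk(BLUE,-.045,.03);g=[.671,.051]
plan(None,[("dn",[*b,.0095],25.4,4),("up",[*b,.09],25.4,4),("go",[*g,.09],136.6,28),("d",[*g,.005],136.6,4)])
```

```text
clk 6.2 [ 0.4649 -0.3201  0.0835] phi 25.1 w 0.331 F 39.7 [-0.9  0.4 -1.6]
dn n=4 dr [0.007, 0.001, -0.017] tr [0.033, -0.028, 0.74]
up n=4 dr [0.0, 0.0, 0.0] tr [0.0, -0.0, -0.805]
go n=28 dr [0.0, 0.0, -0.993] tr [0.671, 0.219, -0.0]
d n=4 dr [0.0, 0.0, 0.0] tr [-0.0, 0.0, 0.85]
```

Emit:
jog_arm(dr=[[0,0,0],[0,0,0],[0,0,0],[0,0,0],[0,0,0],[0,0,0],[0,0,0],[0,0,0],[0,0,0],[0,0,0]], translation=[[0,0,0.8],[0,0,0.8],[0,0,0.8],[0,0,0.5],[0,0,0.08],[0,0,0],[0,0,0],[0,0,0],[0,0,0],[0,0,0]], jaw=[0,0,0,0,0,0,0.4,0.5,0.5,0.5])

```text
clock: 7.2
position: [0.4657, -0.3163, 0.0087]
ee_rot: [0.976, 0.22, 0.0, 0.0]
ft_force: [-1.1, -0.2, 0.6]
grip_width: 0.501
grasp_force: 0.0
```

Emit:
jog_arm(dr=[[0,0,0],[0,0,0],[0,0,0],[0,0,0],[0,0,0]], translation=[[0,0,-0.4],[0,0,-0.8],[0,0,-1],[0,0,-1],[0,0,0]], jaw=[0.5,0.5,0.5,1,1])

```text
clock: 7.7
position: [0.4676, -0.3173, 0.0928]
ee_rot: [0.976, 0.22, 0.002, 0.002]
ft_force: [0.8, 0.4, 0.0]
grip_width: 0.822
grasp_force: 0.0
```

Run:
```python
from h import *
T=optics.camera("top")
cv2.imwrite("pics/t2.png",cv2.resize(cv2.cvtColor(T["color"][150:300,360:560],cv2.COLOR_RGB2BGR),None,fx=3,fy=3))
g=[.671,.051]
plan(None,[("go",[*g,.09],136.6,28),("d",[*g,.005],136.6,4)])
```

```text
clk 7.75 [ 0.4667 -0.3169  0.0908] phi 25.4 w 0.905 F 0.0 [-1.3  0.4  0.7]
go n=28 dr [0.002, 0.001, -0.993] tr [0.672, 0.219, 0.002]
d n=4 dr [0.0, 0.0, 0.0] tr [-0.0, 0.0, 0.85]
```

Emit:
jog_arm(dr=[[0,0,-0.993],[0,0,-0.993],[0,0,-0.993],[0,0,-0.993],[0,0,-0.993],[0,0,-0.993],[0,0,-0.993],[0,0,-0.993],[0,0,-0.993],[0,0,-0.993]], translation=[[0.672,0.219,0],[0.672,0.219,0],[0.672,0.219,0],[0.672,0.219,0],[0.672,0.219,0],[0.672,0.219,0],[0.672,0.219,0],[0.672,0.219,0],[0.672,0.219,0],[0.672,0.219,0]], jaw=[1,1,1,1,1,1,1,1,1,1])

```text
clock: 8.75
position: [0.6223, -0.242, 0.0875]
ee_rot: [0.842, 0.539, -0.0, -0.001]
ft_force: [0.5, 0.0, 0.5]
grip_width: 1.002
grasp_force: 0.0
```

Emit:
jog_arm(dr=[[0,0,-0.993],[0,0,-0.993],[0,0,-0.993],[0,0,-0.993],[0,0,-0.993],[0,0,-0.993],[0,0,-0.993],[0,0,-0.993],[0,0,-0.993],[0,0,-0.993]], translation=[[0.672,0.219,0],[0.672,0.219,0],[0.672,0.219,0],[0.672,0.219,0],[0.672,0.219,0],[0.672,0.219,0],[0.672,0.219,0],[0.672,0.219,0],[0.672,0.219,0],[0.672,0.219,0]], jaw=[1,1,1,1,1,1,1,1,1,1])

```text
clock: 9.75
position: [0.6954, -0.0849, 0.0875]
ee_rot: [0.609, 0.793, -0.0, -0.001]
ft_force: [-0.1, 0.7, -0.2]
grip_width: 0.999
grasp_force: 0.0
```

Emit:
jog_arm(dr=[[0,0,-0.993],[0,0,-0.993],[0,0,-0.993],[0,0,-0.993],[0,0,-0.993],[0,0,-0.993],[0,0,-0.993],[0,0,-0.993],[0,0,0],[0,0,0]], translation=[[0.672,0.219,0],[0.672,0.219,0],[0.672,0.219,0],[0.672,0.219,0],[0.672,0.219,0],[0.672,0.219,0],[0.672,0.219,0],[0.672,0.219,0],[0,0,0],[0,0,0]], jaw=[1,1,1,1,1,1,1,1,1,1])

```text
clock: 10.75
position: [0.6698, 0.0511, 0.0879]
ee_rot: [0.371, 0.929, -0.0, -0.0]
ft_force: [0.0, 0.1, 0.6]
grip_width: 0.998
grasp_force: 0.0
```

Run:
```python
from h import *
np.set_printoptions(precision=4,suppress=True)
W=optics.camera("wrist");T=optics.camera("top")
for col,z in(("orange",.01),("green",.008)):
    for b in blobs(W,col,(0,0,560,420),500)[:3]: print(col,b[0],b[1],*yaw(W,b[2],z))
t,R,y,e,uv=tray(T,(375,190,460,285))
B=blobs(T,"brass",(375,190,460,285),20);print(e.ravel(),[(b[0],b[1]) for b in B])
cv2.imwrite("pics/t3.png",np.hstack([cv2.resize(cv2.cvtColor(T["color"][190:290,370:470],cv2.COLOR_RGB2BGR),(400,400)),cv2.resize(cv2.cvtColor(W["color"],cv2.COLOR_RGB2BGR),(400,300)).__class__((400,400,3),np.uint8)*0])[:, :400])
cv2.imwrite("pics/w2.png",cv2.cvtColor(W["color"],cv2.COLOR_RGB2BGR))
o=manip.get_obs()["position"]
plan(None,[("d",[.671,.051,.004],136.6,4)])
```

```text
orange 995 [288.608  196.7859] [0.6574 0.0676] 41.53504607181134 [0.0176 0.0315]
orange 573 [288.8569 250.5585] [0.686  0.0409] 50.09547709936147 [0.0109 0.0303]
green 1104 [158.423  264.4918] [ 0.6291 -0.0369] 95.44988556134324 [0.0233 0.0317]Traceback (most recent call last):
  File "<stdin>", line 6, in <module>
  File "h.py", line 27, in tray
    a=M-M.mean(0);q=P-P.mean(0);U,S,Vt=np.linalg.svd(a.T@q);R=(U@np.diag([1,np.linalg.det(U@Vt)])@Vt).T
                                                     ~~~^~
ValueError: matmul: Input operand 1 has a mismatch in its core dimension 0, with gufunc signature (n?,k),(k,m?)->(n?,m?) (size 2 is different from 3)
```

Run:
```python
from h import *
import h
np.set_printoptions(precision=4,suppress=True)
h.COL["orange"]=((3,140,30),(16,255,255))
W=optics.camera("wrist");T=optics.camera("top")
for b in blobs(W,"orange",(0,0,560,420),500)[:3]: print(b[0],b[1],*yaw(W,b[2],.01))
a=cv2.resize(cv2.cvtColor(T["color"][190:290,370:470],cv2.COLOR_RGB2BGR),(400,400));b=cv2.resize(cv2.cvtColor(W["color"],cv2.COLOR_RGB2BGR)[:400],(400,400))
cv2.imwrite("pics/w2.png",np.hstack([a,b]))
plan(None,[("d",[.671,.051,.004],136.6,4)])
```

```text
3173 [288.2316 218.6965] [0.6691 0.0555] 136.16261290390477 [0.0319 0.0531]
clk 10.95 [0.6702 0.0503 0.0882] phi 136.4 w 1.0 F 0.0 [-0.4 -0.1  0.1]
d n=4 dr [-0.002, 0.001, -0.01] tr [-0.0, 0.011, 0.842]
```

View pics/w2.png

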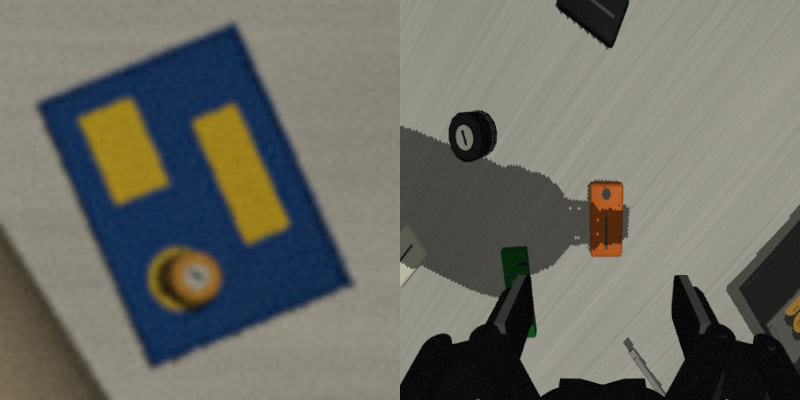

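The brass cylinder is centred on its mark once its 32 mm height parallax is taken out. The orange tag sits square between the fingers and the gauge is clear of them.

Emit:
jog_arm(dr=[[0,0,0],[0,0,0],[0,0,0],[0,0,0],[0,0,0],[0,0,0],[0,0,0],[0,0,0],[0,0,0],[0,0,0]], translation=[[0.075,0.08,0.84],[0,0,0.84],[0,0,0.84],[0,0,0.8],[0,0,0],[0,0,0],[0,0,0],[0,0,0],[0,0,0],[0,0,0]], jaw=[0.7,0.7,0.7,0.7,0.5,0,0,0,0,0], squeeze=40)

```text
clock: 11.95
position: [0.6702, 0.0543, 0.006]
ee_rot: [0.37, 0.929, 0.0, 0.0]
ft_force: [0.1, -0.2, 0.3]
grip_width: 0.355
grasp_force: 39.5
```

Run:
```python
from h import *
b=mk(BLUE,.04,.03)
o=manip.get_obs();p=o["position"]
plan(None,[("up",[p[0],p[1],.084],136.5,4),("go",[*b,.084],21.1,29),("dn",[*b,.009],21.1,4)])
```

```text
clk 11.95 [0.6702 0.0543 0.006 ] phi 136.6 w 0.355 F 39.5 [ 0.1 -0.2  0.3]
up n=4 dr [0.001, 0.002, 0.005] tr [-0.0, 0.0, -0.78]
go n=29 dr [0.0, 0.0, 0.995] tr [-0.584, -0.112, -0.0]
dn n=4 dr [0.0, 0.0, 0.0] tr [0.0, -0.0, 0.75]
```

Emit:
jog_arm(dr=[[0,0,0],[0,0,0],[0,0,0],[0,0,0],[0,0,0.995],[0,0,0.995],[0,0,0.995],[0,0,0.995],[0,0,0.995],[0,0,0.995]], translation=[[0,0,-0.78],[0,0,-0.78],[0,0,-0.78],[0,0,-0.78],[-0.584,-0.112,0],[-0.584,-0.112,0],[-0.584,-0.112,0],[-0.584,-0.112,0],[-0.584,-0.112,0],[-0.584,-0.112,0]], jaw=[0,0,0,0,0,0,0,0,0,0])

```text
clock: 12.95
position: [0.7092, -0.0257, 0.0857]
ee_rot: [0.555, 0.832, 0.001, 0.001]
ft_force: [0.4, 0.5, -0.5]
grip_width: 0.357
grasp_force: 39.7
```

Emit:
jog_arm(dr=[[0,0,0.995],[0,0,0.995],[0,0,0.995],[0,0,0.995],[0,0,0.995],[0,0,0.995],[0,0,0.995],[0,0,0.995],[0,0,0.995],[0,0,0.995]], translation=[[-0.584,-0.112,0],[-0.584,-0.112,0],[-0.584,-0.112,0],[-0.584,-0.112,0],[-0.584,-0.112,0],[-0.584,-0.112,0],[-0.584,-0.112,0],[-0.584,-0.112,0],[-0.584,-0.112,0],[-0.584,-0.112,0]], jaw=[0,0,0,0,0,0,0,0,0,0])

```text
clock: 13.95
position: [0.6935, -0.1707, 0.0857]
ee_rot: [0.805, 0.593, 0.001, 0.001]
ft_force: [0.0, -0.3, -0.7]
grip_width: 0.354
grasp_force: 39.7
```

Emit:
jog_arm(dr=[[0,0,0.995],[0,0,0.995],[0,0,0.995],[0,0,0.995],[0,0,0.995],[0,0,0.995],[0,0,0.995],[0,0,0.995],[0,0,0.995],[0,0,0.995]], translation=[[-0.584,-0.112,0],[-0.584,-0.112,0],[-0.584,-0.112,0],[-0.584,-0.112,0],[-0.584,-0.112,0],[-0.584,-0.112,0],[-0.584,-0.112,0],[-0.584,-0.112,0],[-0.584,-0.112,0],[-0.584,-0.112,0]], jaw=[0,0,0,0,0,0,0,0,0,0])

```text
clock: 14.95
position: [0.5887, -0.272, 0.0856]
ee_rot: [0.959, 0.284, 0.001, 0.001]
ft_force: [0.1, 0.7, -0.3]
grip_width: 0.354
grasp_force: 39.7
```

Emit:
jog_arm(dr=[[0,0,0.995],[0,0,0.995],[0,0,0.995],[0,0,0],[0,0,0]], translation=[[-0.584,-0.112,0],[-0.584,-0.112,0],[-0.584,-0.112,0],[0,0,0],[0,0,0]], jaw=[0,0,0,0,0])

```text
clock: 15.45
position: [0.5471, -0.2856, 0.085]
ee_rot: [0.983, 0.185, 0.001, 0.001]
ft_force: [-0.2, 0.9, -0.7]
grip_width: 0.356
grasp_force: 39.7
```

Run:
```python
from h import *
b=mk(BLUE,.04,.03)
plan(None,[("dn",[*b,.0095],21.1,4)])
```

```text
clk 15.45 [ 0.5471 -0.2856  0.085 ] phi 21.3 w 0.356 F 39.7 [-0.2  0.9 -0.7]
dn n=4 dr [0.005, -0.006, 0.011] tr [-0.011, -0.005, 0.755]
```

Emit:
jog_arm(dr=[[0,0,0],[0,0,0],[0,0,0],[0,0,0],[0,0,0],[0,0,0],[0,0,0],[0,0,0],[0,0,0],[0,0,0]], translation=[[0,0,0.8],[0,0,0.8],[0,0,0.8],[0,0,0.5],[0,0,0.1],[0,0,0],[0,0,0],[0,0,0],[0,0,0],[0,0,0]], jaw=[0,0,0,0,0,0,0.4,0.5,0.5,0.5])

```text
clock: 16.45
position: [0.5463, -0.2858, 0.0087]
ee_rot: [0.983, 0.184, 0.0, 0.0]
ft_force: [0.2, 0.2, -0.7]
grip_width: 0.501
grasp_force: 0.0
```

Emit:
jog_arm(dr=[[0,0,0],[0,0,0],[0,0,0],[0,0,0],[0,0,0]], translation=[[0,0,-0.4],[0,0,-0.8],[0,0,-1],[0,0,-1],[0,0,0]], jaw=[0.5,0.5,0.5,1,1])

```text
clock: 16.95
position: [0.5484, -0.2866, 0.0931]
ee_rot: [0.983, 0.184, 0.003, 0.002]
ft_force: [0.6, -0.2, -0.2]
grip_width: 0.822
grasp_force: 0.0
```

Run:
```python
from h import *
g=[.5435,-.1262]
plan(None,[("go",[*g,.09],82.3,16),("d",[*g,.005],82.3,4)])
```

```text
clk 16.95 [ 0.5484 -0.2866  0.0931] phi 21.2 w 0.822 F 0.0 [ 0.6 -0.2 -0.2]
go n=16 dr [0.006, -0.001, -0.955] tr [0.313, -0.281, 0.008]
d n=4 dr [0.0, 0.0, 0.0] tr [0.0, 0.0, 0.85]
```

Emit:
jog_arm(dr=[[0,0,-0.955],[0,0,-0.955],[0,0,-0.955],[0,0,-0.955],[0,0,-0.955],[0,0,-0.955],[0,0,-0.955],[0,0,-0.955],[0,0,-0.955],[0,0,-0.955]], translation=[[0.313,-0.281,0],[0.313,-0.281,0],[0.313,-0.281,0],[0.313,-0.281,0],[0.313,-0.281,0],[0.313,-0.281,0],[0.313,-0.281,0],[0.313,-0.281,0],[0.313,-0.281,0],[0.313,-0.281,0]], jaw=[1,1,1,1,1,1,1,1,1,1])

```text
clock: 17.95
position: [0.5635, -0.1836, 0.0885]
ee_rot: [0.868, 0.496, -0.0, -0.0]
ft_force: [0.6, 0.1, -0.1]
grip_width: 0.997
grasp_force: 0.0
```

Emit:
jog_arm(dr=[[0,0,-0.955],[0,0,-0.955],[0,0,-0.955],[0,0,-0.955],[0,0,-0.955],[0,0,-0.955],[0,0,0],[0,0,0]], translation=[[0.313,-0.281,0],[0.313,-0.281,0],[0.313,-0.281,0],[0.313,-0.281,0],[0.313,-0.281,0],[0.313,-0.281,0],[0,0,0],[0,0,0]], jaw=[1,1,1,1,1,1,1,1])

```text
clock: 18.75
position: [0.5414, -0.1258, 0.0886]
ee_rot: [0.754, 0.657, -0.0, 0.0]
ft_force: [-0.1, -0.3, 0.6]
grip_width: 1.002
grasp_force: 0.0
```

Run:
```python
from h import *
import h
np.set_printoptions(precision=4,suppress=True)
W=optics.camera("wrist");T=optics.camera("top")
h.COL["white"]=((0,0,165),(180,60,255))
for b in blobs(W,"white",(120,50,450,330),300)[:3]: print(b[0],b[1],*yaw(W,b[2],.01))
a=cv2.resize(cv2.cvtColor(T["color"][190:290,370:470],cv2.COLOR_RGB2BGR),(400,400));b=cv2.resize(cv2.cvtColor(W["color"],cv2.COLOR_RGB2BGR)[:400],(400,400))
cv2.imwrite("pics/w3.png",np.hstack([a,b]))
h.COL["orange"]=((3,140,60),(16,255,255))
for b in blobs(T,"orange",(375,190,460,250),50)[:2]: print(b[0],b[1],yaw(T,b[2],.014))
print(mk(BLUE,.04,.03))
plan(None,[("d",[.5435,-.1262,.005],82.3,4)])
```

```text
2604 [284.7773 218.6125] [ 0.542  -0.1221] 80.95768383402513 [0.0299 0.0495]
[ 0.546  -0.2856]
clk 18.85 [ 0.5415 -0.1262  0.0885] phi 82.2 w 1.0 F 0.0 [-0.3  0.3 -0.2]
d n=4 dr [0.001, 0.001, -0.009] tr [0.003, 0.02, 0.835]
```

View pics/w3.png

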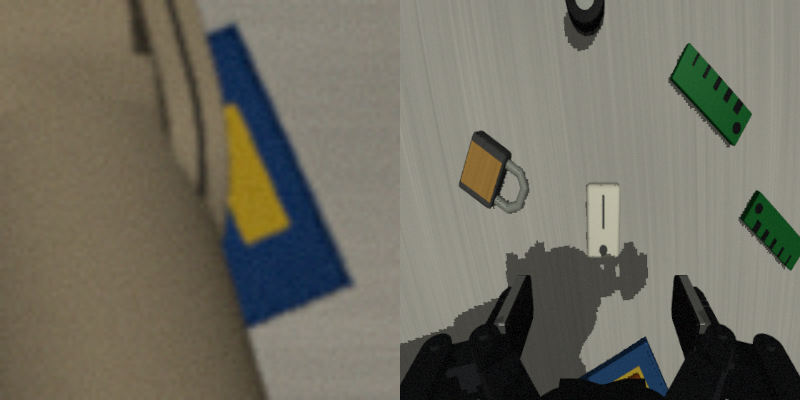

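The arm hides the blue tray from above. The white tag lies square between the fingers at (603,220) in the composite, and the padlock is clear.

Emit:
jog_arm(dr=[[0,0,0],[0,0,0],[0,0,0],[0,0,0],[0,0,0],[0,0,0],[0,0,0],[0,0,0],[0,0,0],[0,0,0],[0,0,0]], translation=[[0.088,0.05,0.4],[0,0,0.84],[0,0,0.84],[0,0,0.84],[0,0,0.42],[0,0,0],[0,0,0],[0,0,0],[0,0,0],[0,0,0],[0,0,0]], jaw=[0.6,0.6,0.6,0.6,0.6,0.3,0,0,0,0,0], squeeze=40)

```text
schema error: expected 1 to 10 rows
```

Run:
```python
from h import *
print(manip.get_obs()["clock"])
```

```text
18.85
```

Emit:
jog_arm(dr=[[0,0,0],[0,0,0],[0,0,0],[0,0,0],[0,0,0],[0,0,0],[0,0,0],[0,0,0],[0,0,0],[0,0,0]], translation=[[0.088,0.05,0.4],[0,0,0.84],[0,0,0.84],[0,0,0.84],[0,0,0.42],[0,0,0],[0,0,0],[0,0,0],[0,0,0],[0,0,0]], jaw=[0.6,0.6,0.6,0.6,0.6,0.3,0,0,0,0], squeeze=40)

```text
clock: 19.85
position: [0.5433, -0.1236, 0.0056]
ee_rot: [0.753, 0.658, 0.0, 0.001]
ft_force: [0.4, 0.5, -0.7]
grip_width: 0.359
grasp_force: 41.0
```

Run:
```python
from h import *
b=mk(RED,.04,.03)
o=manip.get_obs();p=o["position"]
plan(None,[("up",[p[0],p[1],.085],82.2,4),("go",[*b,.085],15.35,24),("dn",[*b,.009],15.35,4)])
```

```text
clk 19.85 [ 0.5433 -0.1236  0.0056] phi 82.3 w 0.359 F 41.0 [ 0.4  0.5 -0.7]
up n=4 dr [0.004, 0.001, 0.005] tr [-0.0, 0.001, -0.794]
go n=24 dr [0.0, 0.0, 0.696] tr [0.663, -0.504, -0.0]
dn n=4 dr [0.0, 0.0, 0.0] tr [0.0, -0.0, 0.76]
```

Emit:
jog_arm(dr=[[0,0,0],[0,0,0],[0,0,0],[0,0,0],[0,0,0.696],[0,0,0.696],[0,0,0.696],[0,0,0.696],[0,0,0.696],[0,0,0.696]], translation=[[0,0,-0.79],[0,0,-0.79],[0,0,-0.79],[0,0,-0.79],[0.663,-0.504,0],[0.663,-0.504,0],[0.663,-0.504,0],[0.663,-0.504,0],[0.663,-0.504,0],[0.663,-0.504,0]], jaw=[0,0,0,0,0,0,0,0,0,0])

```text
clock: 20.85
position: [0.4948, -0.0078, 0.0843]
ee_rot: [0.841, 0.541, 0.0, 0.0]
ft_force: [0.3, 0.4, -0.3]
grip_width: 0.357
grasp_force: 41.1
```

Emit:
jog_arm(dr=[[0,0,0.696],[0,0,0.696],[0,0,0.696],[0,0,0.696],[0,0,0.696],[0,0,0.696],[0,0,0.696],[0,0,0.696],[0,0,0.696],[0,0,0.696]], translation=[[0.663,-0.504,0],[0.663,-0.504,0],[0.663,-0.504,0],[0.663,-0.504,0],[0.663,-0.504,0],[0.663,-0.504,0],[0.663,-0.504,0],[0.663,-0.504,0],[0.663,-0.504,0],[0.663,-0.504,0]], jaw=[0,0,0,0,0,0,0,0,0,0])

```text
clock: 21.85
position: [0.4942, 0.1985, 0.0843]
ee_rot: [0.947, 0.322, 0.0, 0.0]
ft_force: [0.2, 0.3, -1.2]
grip_width: 0.352
grasp_force: 41.1
```

Emit:
jog_arm(dr=[[0,0,0.696],[0,0,0.696],[0,0,0.696],[0,0,0.696],[0,0,0.696],[0,0,0.696],[0,0,0.696],[0,0,0.696],[0,0,0],[0,0,0]], translation=[[0.663,-0.504,0],[0.663,-0.504,0],[0.663,-0.504,0],[0.663,-0.504,0],[0.663,-0.504,0],[0.663,-0.504,0],[0.663,-0.504,0],[0.663,-0.504,0],[0,0,0],[0,0,0]], jaw=[0,0,0,0,0,0,0,0,0,0])

```text
clock: 22.85
position: [0.5631, 0.3481, 0.0838]
ee_rot: [0.991, 0.135, -0.0, 0.0]
ft_force: [0.3, 0.5, -0.8]
grip_width: 0.355
grasp_force: 41.0
```

Run:
```python
from h import *
b=mk(RED,.04,.03)
T=optics.camera("top")
a=cv2.resize(cv2.cvtColor(T["color"][190:290,370:470],cv2.COLOR_RGB2BGR),(400,400))
cv2.imwrite("pics/b4.png",a)
plan(None,[("dn",[*b,.0095],15.35,4)])
```

```text
clk 22.9 [0.5631 0.3475 0.0838] phi 15.5 w 0.357 F 41.0 [-0.7 -0.1 -0. ]
dn n=4 dr [0.002, 0.001, 0.01] tr [0.015, 0.004, 0.743]
```

View pics/b4.png

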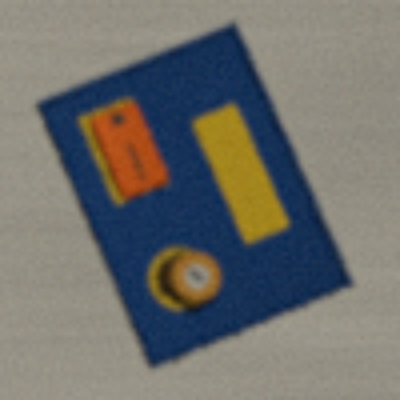

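The blue kit is good: the orange tag at (130,147) covers its bar and the brass cylinder is on its round mark. Next I place the white tag.

Emit:
jog_arm(dr=[[0,0,0],[0,0,0],[0,0,0],[0,0,0],[0,0,0],[0,0,0],[0,0,0],[0,0,0],[0,0,0],[0,0,0]], translation=[[0.06,0,0.8],[0,0,0.8],[0,0,0.8],[0,0,0.5],[0,0,0.07],[0,0,0],[0,0,0],[0,0,0],[0,0,0],[0,0,0]], jaw=[0,0,0,0,0,0,0.4,0.5,0.5,0.5])

```text
clock: 23.9
position: [0.5649, 0.3485, 0.01]
ee_rot: [0.991, 0.135, 0.0, 0.0]
ft_force: [-0.1, -0.7, 0.7]
grip_width: 0.5
grasp_force: 0.0
```

Emit:
jog_arm(dr=[[0,0,0],[0,0,0],[0,0,0],[0,0,0],[0,0,0]], translation=[[0,0,-0.4],[0,0,-0.8],[0,0,-1],[0,0,-1],[0,0,0]], jaw=[0.5,0.5,0.5,1,1])

```text
clock: 24.4
position: [0.5665, 0.35, 0.0945]
ee_rot: [0.991, 0.135, 0.003, -0.001]
ft_force: [0.1, 0.3, 0.3]
grip_width: 0.827
grasp_force: 0.0
```

Run:
```python
from h import *
g=[.5455,.0075]
plan(None,[("go",[*g,.09],15.35,15),("d",[*g,.006],15.35,4)])
```

```text
clk 24.4 [0.5665 0.35   0.0945] phi 15.5 w 0.827 F 0.0 [0.1 0.3 0.3]
go n=15 dr [-0.002, -0.006, 0.002] tr [-0.297, 0.866, 0.01]
d n=4 dr [0.0, 0.0, 0.0] tr [0.0, -0.0, 0.84]
```

Emit:
jog_arm(dr=[[0,0,0],[0,0,0],[0,0,0],[0,0,0],[0,0,0],[0,0,0],[0,0,0],[0,0,0],[0,0,0],[0,0,0]], translation=[[-0.291,0.862,0],[-0.291,0.862,0],[-0.291,0.862,0],[-0.291,0.862,0],[-0.291,0.862,0],[-0.291,0.862,0],[-0.291,0.862,0],[-0.291,0.862,0],[-0.291,0.862,0],[-0.291,0.862,0]], jaw=[1,1,1,1,1,1,1,1,1,1])

```text
clock: 25.4
position: [0.5519, 0.1204, 0.0898]
ee_rot: [0.991, 0.135, -0.0, 0.0]
ft_force: [0.5, 0.7, 0.1]
grip_width: 0.998
grasp_force: 0.0
```

Emit:
jog_arm(dr=[[0,0,0],[0,0,0],[0,0,0],[0,0,0],[0,0,0],[0,0,0],[0,0,0]], translation=[[-0.291,0.862,0],[-0.291,0.862,0],[-0.291,0.862,0],[-0.291,0.862,0],[-0.291,0.862,0],[0,0,0],[0,0,0]], jaw=[1,1,1,1,1,1,1])

```text
clock: 26.1
position: [0.5458, 0.0077, 0.0898]
ee_rot: [0.991, 0.134, 0.0, 0.0]
ft_force: [-0.6, 0.3, 0.3]
grip_width: 0.997
grasp_force: 0.0
```

Run:
```python
from h import *
import h
np.set_printoptions(precision=4,suppress=True)
T=optics.camera("top")
h.COL["white"]=((0,0,165),(180,60,255))
for b in blobs(T,"white",(130,195,165,245),60)[:2]: print(b[0],b[1],*yaw(T,b[2],.014),mk(RED,.04,.03))
plan(None,[("d",[.5455,.0075,.006],15.35,4)])
```

```text
193 [145.5389 221.4145] [0.5647 0.3453] 15.170869259542286 [0.0297 0.0488] [0.5646 0.3475]
clk 26.15 [0.5458 0.0085 0.0898] phi 15.5 w 0.995 F 0.0 [0.5 1.9 0.7]
d n=4 dr [-0.001, -0.001, 0.009] tr [-0.006, 0.009, 0.838]
```

The white tag is within 2 mm of its mark. Next I grasp the black cylinder.

Emit:
jog_arm(dr=[[0,0,0],[0,0,0],[0,0,0],[0,0,0],[0,0,0],[0,0,0],[0,0,0],[0,0,0],[0,0,0],[0,0,0]], translation=[[0,0,0.84],[0,0,0.84],[0,0,0.84],[0,0,0.82],[0,0,0],[0,0,0],[0,0,0],[0,0,0],[0,0,0],[0,0,0]], jaw=[1,1,1,1,0.5,0,0,0,0,0], squeeze=40)

```text
clock: 27.15
position: [0.5467, 0.0081, 0.0076]
ee_rot: [0.991, 0.135, 0.001, 0.0]
ft_force: [-1.7, 0.7, 4.8]
grip_width: 0.324
grasp_force: 39.1
```

Run:
```python
from h import *
b=mk(RED,-.045,.03)
o=manip.get_obs();p=o["position"]
plan(None,[("up",[p[0],p[1],.085],15.5,4),("go",[*b,.085],15.35,14),("dn",[*b,.0105],15.35,4)])
```

```text
clk 27.15 [0.5467 0.0081 0.0076] phi 15.5 w 0.324 F 39.1 [-1.7  0.7  4.8]
up n=4 dr [0.002, -0.007, -0.002] tr [0.001, 0.0, -0.774]
go n=14 dr [0.0, 0.0, 0.003] tr [0.065, -0.922, -0.0]
dn n=4 dr [0.0, 0.0, 0.0] tr [0.0, -0.0, 0.745]
```

Emit:
jog_arm(dr=[[0,0,0],[0,0,0],[0,0,0],[0,0,0],[0,0,0],[0,0,0],[0,0,0],[0,0,0],[0,0,0],[0,0,0]], translation=[[0,0,-0.78],[0,0,-0.78],[0,0,-0.78],[0,0,-0.78],[0.065,-0.922,0],[0.065,-0.922,0],[0.065,-0.922,0],[0.065,-0.922,0],[0.065,-0.922,0],[0.065,-0.922,0]], jaw=[0,0,0,0,0,0,0,0,0,0])

```text
clock: 28.15
position: [0.5183, 0.1445, 0.0848]
ee_rot: [0.991, 0.135, 0.0, 0.0]
ft_force: [0.3, 0.0, -0.5]
grip_width: 0.325
grasp_force: 39.6
```

Emit:
jog_arm(dr=[[0,0,0],[0,0,0],[0,0,0],[0,0,0],[0,0,0],[0,0,0],[0,0,0],[0,0,0],[0,0,0],[0,0,0]], translation=[[0.065,-0.922,0],[0.065,-0.922,0],[0.065,-0.922,0],[0.065,-0.922,0],[0.065,-0.922,0],[0.065,-0.922,0],[0.065,-0.922,0],[0.065,-0.922,0],[0,0,0],[0,0,0]], jaw=[0,0,0,0,0,0,0,0,0,0])

```text
clock: 29.15
position: [0.4816, 0.325, 0.0845]
ee_rot: [0.991, 0.135, 0.0, 0.0]
ft_force: [-0.5, -1.1, -1.6]
grip_width: 0.325
grasp_force: 39.7
```

Run:
```python
from h import *
b=mk(RED,-.045,.03)
plan(None,[("dn",[*b,.0105],15.35,4)])
```

```text
clk 29.15 [0.4816 0.325  0.0845] phi 15.5 w 0.325 F 39.7 [-0.5 -1.1 -1.6]
dn n=4 dr [0.001, -0.001, 0.011] tr [0.01, 0.003, 0.74]
```

Emit:
jog_arm(dr=[[0,0,0],[0,0,0],[0,0,0],[0,0,0],[0,0,0],[0,0,0],[0,0,0],[0,0,0],[0,0,0],[0,0,0]], translation=[[0.04,0,0.8],[0,0,0.8],[0,0,0.8],[0,0,0.48],[0,0,0.05],[0,0,0.03],[0,0,0],[0,0,0],[0,0,0],[0,0,0]], jaw=[0,0,0,0,0,0,0,0.4,0.5,0.5])

```text
clock: 30.15
position: [0.4829, 0.3252, 0.0105]
ee_rot: [0.991, 0.135, 0.0, -0.0]
ft_force: [-0.1, -0.8, 0.3]
grip_width: 0.499
grasp_force: 0.0
```

Emit:
jog_arm(dr=[[0,0,0],[0,0,0],[0,0,0],[0,0,0],[0,0,0],[0,0,0]], translation=[[0,0,-0.3],[0,0,-0.6],[0,0,-1],[0,0,-1],[0,0,-0.3],[0,0,0]], jaw=[0.5,0.5,0.5,1,1,1])

```text
clock: 30.75
position: [0.4835, 0.3257, 0.0921]
ee_rot: [0.991, 0.135, 0.001, -0.0]
ft_force: [-0.5, -0.3, -0.6]
grip_width: 0.979
grasp_force: 0.0
```

Run:
```python
from h import *
g=[.651,-.057]
plan(None,[("go",[*g,.09],139,31),("d",[*g,.005],139,4)])
```

```text
clk 30.75 [0.4835 0.3257 0.0921] phi 15.5 w 0.979 F 0.0 [-0.5 -0.3 -0.6]
go n=31 dr [0.001, -0.001, -0.996] tr [-0.517, 0.41, 0.002]
d n=4 dr [0.0, 0.0, 0.0] tr [-0.0, 0.0, 0.85]
```

Emit:
jog_arm(dr=[[0,0,-0.996],[0,0,-0.996],[0,0,-0.996],[0,0,-0.996],[0,0,-0.996],[0,0,-0.996],[0,0,-0.996],[0,0,-0.996],[0,0,-0.996],[0,0,-0.996]], translation=[[-0.517,0.41,0],[-0.517,0.41,0],[-0.517,0.41,0],[-0.517,0.41,0],[-0.517,0.41,0],[-0.517,0.41,0],[-0.517,0.41,0],[-0.517,0.41,0],[-0.517,0.41,0],[-0.517,0.41,0]], jaw=[1,1,1,1,1,1,1,1,1,1])

```text
clock: 31.75
position: [0.4314, 0.1705, 0.0893]
ee_rot: [0.885, 0.465, -0.001, -0.0]
ft_force: [-0.0, 0.7, 0.7]
grip_width: 0.999
grasp_force: 0.0
```

Emit:
jog_arm(dr=[[0,0,-0.996],[0,0,-0.996],[0,0,-0.996],[0,0,-0.996],[0,0,-0.996],[0,0,-0.996],[0,0,-0.996],[0,0,-0.996],[0,0,-0.996],[0,0,-0.996]], translation=[[-0.517,0.41,0],[-0.517,0.41,0],[-0.517,0.41,0],[-0.517,0.41,0],[-0.517,0.41,0],[-0.517,0.41,0],[-0.517,0.41,0],[-0.517,0.41,0],[-0.517,0.41,0],[-0.517,0.41,0]], jaw=[1,1,1,1,1,1,1,1,1,1])

```text
clock: 32.75
position: [0.4915, 0.0204, 0.0893]
ee_rot: [0.674, 0.739, -0.001, -0.0]
ft_force: [-0.7, 0.5, 0.5]
grip_width: 1.0
grasp_force: 0.0
```

Emit:
jog_arm(dr=[[0,0,-0.996],[0,0,-0.996],[0,0,-0.996],[0,0,-0.996],[0,0,-0.996],[0,0,-0.996],[0,0,-0.996],[0,0,-0.996],[0,0,-0.996],[0,0,-0.996]], translation=[[-0.517,0.41,0],[-0.517,0.41,0],[-0.517,0.41,0],[-0.517,0.41,0],[-0.517,0.41,0],[-0.517,0.41,0],[-0.517,0.41,0],[-0.517,0.41,0],[-0.517,0.41,0],[-0.517,0.41,0]], jaw=[1,1,1,1,1,1,1,1,1,1])

```text
clock: 33.75
position: [0.6339, -0.0564, 0.0889]
ee_rot: [0.382, 0.924, -0.0, -0.001]
ft_force: [-0.1, 0.6, 0.7]
grip_width: 1.0
grasp_force: 0.0
```

Emit:
jog_arm(dr=[[0,0,-0.996],[0,0,0],[0,0,0]], translation=[[-0.517,0.41,0],[0,0,0],[0,0,0]], jaw=[1,1,1])

```text
clock: 34.05
position: [0.6495, -0.0574, 0.0891]
ee_rot: [0.351, 0.936, -0.0, -0.001]
ft_force: [-1.0, 0.1, -0.3]
grip_width: 0.999
grasp_force: 0.0
```

Run:
```python
from h import *
import h
np.set_printoptions(precision=4,suppress=True)
W=optics.camera("wrist");T=optics.camera("top")
h.COL["green"]=((50,80,15),(90,255,255))
for b in blobs(W,"green",(0,0,560,420),500)[:3]: print(b[0],b[1],*yaw(W,b[2],.008))
a=cv2.resize(cv2.cvtColor(T["color"][180:290,115:225],cv2.COLOR_RGB2BGR),(400,400));b=cv2.resize(cv2.cvtColor(W["color"],cv2.COLOR_RGB2BGR)[:400],(400,400))
cv2.imwrite("pics/w5.png",np.hstack([a,b]))
plan(None,[("d",[.651,-.057,.005],139,4)])
```

```text
3498 [286.7556 216.0901] [ 0.647  -0.0522] 138.48492394507122 [0.0252 0.0761]
1800 [245.6044 347.59  ] [ 0.7086 -0.1496] 140.330460117325 [0.0254 0.0627]
clk 34.15 [ 0.6494 -0.0575  0.0898] phi 138.9 w 1.001 F 0.0 [-0.7 -0.1 -0.2]
d n=4 dr [-0.003, -0.003, -0.005] tr [-0.009, 0.015, 0.848]
```

View pics/w5.png

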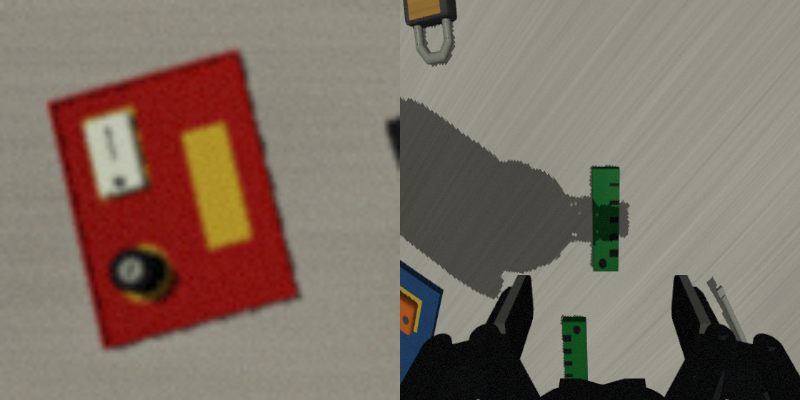

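The red tray shows the white tag (115,152) and the black cylinder (135,270) on their marks. The chosen green gauge is square between the fingers at (605,218).

Emit:
jog_arm(dr=[[0,0,0],[0,0,0],[0,0,0],[0,0,0],[0,0,0],[0,0,0],[0,0,0],[0,0,0],[0,0,0],[0,0,0]], translation=[[0.08,0.09,0.44],[0,0,0.85],[0,0,0.85],[0,0,0.85],[0,0,0.45],[0,0,0],[0,0,0],[0,0,0],[0,0,0],[0,0,0]], jaw=[0.6,0.6,0.6,0.6,0.6,0.3,0,0,0,0], squeeze=40)

```text
clock: 35.15
position: [0.6507, -0.0549, 0.0049]
ee_rot: [0.35, 0.937, 0.0, 0.001]
ft_force: [-1.2, 0.0, 0.6]
grip_width: 0.284
grasp_force: 39.3
```

Run:
```python
from h import *
b=mk(RED,0,-.032)
o=manip.get_obs();p=o["position"]
plan(None,[("up",[p[0],p[1],.085],138.9,4),("go",[*b,.085],195.35,18),("dn",[*b,.0085],195.35,4)])
```

```text
clk 35.15 [ 0.6507 -0.0549  0.0049] phi 139.0 w 0.284 F 39.3 [-1.2  0.   0.6]
up n=4 dr [0.002, 0.003, 0.004] tr [-0.0, 0.0, -0.801]
go n=18 dr [0.0, 0.0, -0.784] tr [0.434, 0.682, -0.0]
dn n=4 dr [0.0, 0.0, 0.0] tr [-0.0, 0.0, 0.765]
```

Emit:
jog_arm(dr=[[0,0,0],[0,0,0],[0,0,0],[0,0,0],[0,0,-0.784],[0,0,-0.784],[0,0,-0.784],[0,0,-0.784],[0,0,-0.784],[0,0,-0.784]], translation=[[0,0,-0.8],[0,0,-0.8],[0,0,-0.8],[0,0,-0.8],[0.434,0.682,0],[0.434,0.682,0],[0.434,0.682,0],[0.434,0.682,0],[0.434,0.682,0],[0.434,0.682,0]], jaw=[0,0,0,0,0,0,0,0,0,0])

```text
clock: 36.15
position: [0.6513, 0.0681, 0.0838]
ee_rot: [0.19, 0.982, 0.0, -0.0]
ft_force: [-0.5, -0.0, -0.7]
grip_width: 0.282
grasp_force: 39.4
```

Emit:
jog_arm(dr=[[0,0,-0.784],[0,0,-0.784],[0,0,-0.784],[0,0,-0.784],[0,0,-0.784],[0,0,-0.784],[0,0,-0.784],[0,0,-0.784],[0,0,-0.784],[0,0,-0.784]], translation=[[0.434,0.682,0],[0.434,0.682,0],[0.434,0.682,0],[0.434,0.682,0],[0.434,0.682,0],[0.434,0.682,0],[0.434,0.682,0],[0.434,0.682,0],[0.434,0.682,0],[0.434,0.682,0]], jaw=[0,0,0,0,0,0,0,0,0,0])

```text
clock: 37.15
position: [0.5684, 0.249, 0.0842]
ee_rot: [-0.082, 0.997, -0.0, 0.0]
ft_force: [0.4, -0.8, -0.7]
grip_width: 0.286
grasp_force: 39.4
```

Emit:
jog_arm(dr=[[0,0,-0.784],[0,0,-0.784],[0,0,0],[0,0,0]], translation=[[0.434,0.682,0],[0.434,0.682,0],[0,0,0],[0,0,0]], jaw=[0,0,0,0])

```text
clock: 37.55
position: [0.5415, 0.2775, 0.0842]
ee_rot: [-0.135, 0.991, -0.0, 0.0]
ft_force: [0.8, 0.0, -0.6]
grip_width: 0.287
grasp_force: 39.4
```

Run:
```python
from h import *
b=mk(RED,0,-.032)
plan(None,[("dn",[*b,.0095],195.35,4)])
```

```text
clk 37.55 [0.5415 0.2775 0.0842] phi -164.5 w 0.287 F 39.4 [ 0.8  0.  -0.6]
dn n=4 dr [-0.001, 0.0, 0.009] tr [-0.009, -0.006, 0.747]
```

Emit:
jog_arm(dr=[[0,0,0],[0,0,0],[0,0,0],[0,0,0],[0,0,0],[0,0,0],[0,0,0],[0,0,0],[0,0,0],[0,0,0]], translation=[[-0.03,0,0.8],[0,0,0.8],[0,0,0.8],[0,0,0.5],[0,0,0.08],[0,0,0],[0,0,0],[0,0,0],[0,0,0],[0,0,0]], jaw=[0,0,0,0,0,0,0.35,0.43,0.43,0.43])

```text
clock: 38.55
position: [0.5427, 0.2774, 0.0099]
ee_rot: [-0.134, 0.991, -0.0, 0.0]
ft_force: [-0.6, -0.8, -0.1]
grip_width: 0.43
grasp_force: 0.0
```

Emit:
jog_arm(dr=[[0,0,0],[0,0,0],[0,0,0],[0,0,0],[0,0,0],[0,0,0],[0,0,0],[0,0,0],[0,0,0],[0,0,0]], translation=[[0,0,-0.3],[0,0,-0.8],[0,0,-1],[0,0,-1],[0,0.8,-1],[0,0.9,-0.5],[0,0.9,-0.3],[0,0.9,0],[0,0.9,0],[0,0.9,0]], jaw=[0.43,0.43,0.43,0.43,0.43,0.43,0.43,0.43,0.43,0.43])

```text
clock: 39.55
position: [0.5071, 0.4063, 0.1343]
ee_rot: [-0.134, 0.991, 0.0, 0.001]
ft_force: [-0.3, -0.3, -0.0]
grip_width: 0.424
grasp_force: 0.0
```

Run:
```python
from h import *
o=manip.get_obs();print(o["position"])
```

```text
[0.50709104 0.40628561 0.13428809]
```

At this yaw tool +y points left, so I moved toward the machine. There was no contact; I back away at once.

Emit:
jog_arm(dr=[[0,0,0],[0,0,0],[0,0,0],[0,0,0],[0,0,0],[0,0,0],[0,0,0],[0,0,0],[0,0,0],[0,0,0]], translation=[[0,-0.5,0],[0,-1,0],[0,-1,0],[0,-1,0],[0,-1,0],[0,-1,0],[0,-1,0],[0,-1,0],[0,-1,0],[0,-1,0]], jaw=[0.43,0.43,0.43,0.43,0.43,0.43,0.43,0.43,0.43,0.43])

```text
clock: 40.55
position: [0.5709, 0.1749, 0.1339]
ee_rot: [-0.134, 0.991, -0.0, 0.001]
ft_force: [0.3, -0.9, -0.2]
grip_width: 0.43
grasp_force: 0.0
```

Emit:
jog_arm(dr=[[0,0,0],[0,0,0],[0,0,0],[0,0,0],[0,0,0],[0,0,0],[0,0,0]], translation=[[0,-1,-0.5],[0,-1,-0.5],[0,-1,-0.5],[0,-1,-0.5],[0,-1,-0.5],[0,0,0],[0,0,0]], jaw=[0.43,0.43,0.43,0.43,0.43,0.43,0.43])

```text
clock: 41.25
position: [0.6038, 0.0552, 0.196]
ee_rot: [-0.134, 0.991, -0.0, 0.001]
ft_force: [-0.1, 0.8, -0.2]
grip_width: 0.431
grasp_force: 0.0
```

Run:
```python
from h import *
import h
np.set_printoptions(precision=4,suppress=True)
T=optics.camera("top");S=optics.camera("side")
h.COL["white"]=((0,0,165),(180,60,255))
for n,col,box,z,t in(("white","white",(130,195,165,245),.014,(RED,.04,.03)),("green","green",(150,200,200,260),.012,(RED,0,-.032)),("orange","orange",(380,200,425,250),.014,(BLUE,.04,.03))):
  for b in blobs(T,col,box,60)[:1]: print(n,b[0],*yaw(T,b[2],z),mk(*t))
a=cv2.resize(cv2.cvtColor(T["color"][170:300,110:470],cv2.COLOR_RGB2BGR),(800,289));s=cv2.cvtColor(S["color"],cv2.COLOR_RGB2BGR)
s=np.hstack([cv2.resize(s[290:390,135:285],(450,300)),cv2.resize(s[130:190,295:390],(350,300))])
cv2.imwrite("pics/fin.png",np.vstack([a,s]))
print(manip.get_obs()["position"])
```

```text
white 193 [0.5649 0.3454] 15.641332897440549 [0.0299 0.0486] [0.5646 0.3475]
green 267 [0.5429 0.2735] 15.549382824876204 [0.0229 0.0727] [0.5425 0.2771]
orange 280 [ 0.5451 -0.2875] 20.604855337830685 [0.032  0.0536] [ 0.546  -0.2856]
[0.6032 0.0566 0.1952]
```

View pics/fin.png

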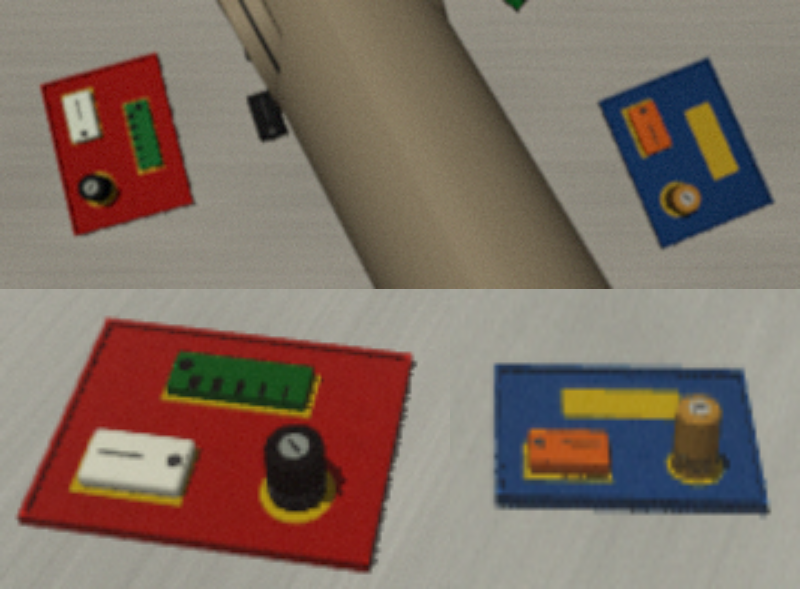

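All five items sit on their marks within about 4 mm and either flat or upright: red tray with white, green and black, blue tray with orange and brass. The black tag and the padlock were not touched. I hand in.

```bash
python3 -c "
from workcell import manip;print(manip.hand_in())"
```

```text
the job is handed in; nothing more can be done
None
```

Both kits are made up and the job is handed in at about 41 s: by camera the tags and gauge sit within about 4 mm of their marks, both cylinders look upright on their marks, and the arm never went to the black tag or padlock; the hand-in returned no verdict.

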